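# Pull the reference sample from the oak block

### The arm

A 7-joint arm with a two-finger parallel gripper is mounted at the origin on the work surface. World frame = base frame: x ahead of the robot, y to its left, z up, the work surface at z = 0. Lengths are in m, angles in rad, forces in N, time in s.
With the tool pointing down it reaches from about 0.375 to 0.925 m from the base axis. Payload 3.1 kg.
Tool frame: the origin (TCP) lies at the very end of the fingers, on their centre line; the grasp point (between the pads) lies 19 mm behind it; x points along the fingers, z is the direction in which the jaws open and shut, and the axes are right-handed (so a half turn about x gives the same grasp; the last joint's range is limited). The gripper opens to 85 mm and grips with 20 to 120 N. Pads are 22 mm wide; open, the fingers measure 114 mm over their backs; the gripper's body (76 mm by 85 mm) begins 54 mm behind the grasp point. The pads swing forward as they close: fully open they stand 13 mm farther back than shut.
Start: joints at [-1.341, 0.383, 0.044, 1.598, -0.018, 1.161, -0.05], TCP at [0.209, 0.615, 0.231] pointing down, gripper open.
Joint ranges: [-2.61, 2.61], [-0.41, 2.15], [-1.48, 1.57], [0, 2.5], [-1.57, 4.71], [0.05, 1.97], [-2.85, 2.85]. Speed limits (rad/s): [2.79, 2.79, 3.14, 3.14, 3.14, 3.14, 3.14].

### API

Orientations are given as a unit quaternion [w, x, y, z].
In Python, from workcell import robot gives the robot as it stands.
- The arm moves only by the shell command python3 -m crank 'ROWS'. ROWS is text: rows parted by semicolons, each of 5 numbers parted by spaces: the shift along the world's x, y, z in m, then the turn about the world's z in rad, then the finger opening in m, from 0 to 0.0854. In form: tx ty tz yaw hand; .... A call has 1 to 20 rows; each row is the pose to reach, as a shift and turn from the pose commanded when the call began; what a row does not reach only later rows make up. A row lasts 1/8 s, in which the tool goes at most 62.5 mm and 10.7 degrees, less where a joint would pass 70% of its speed; a pose out of reach is approached as far as the arm can. A call with a gripper value outside its range is refused whole. The fingers move at their own pace and stop on an object; the grip force is fixed at half the most. Time passes only in rows, so rows that repeat a pose let the fingers close. It gives the time, the measured TCP pose, the force and the opening at its end, in the units of the state.
- robot.get_obs(): the state, without advancing time (a new reading comes with each control period).
- robot.read_camera(name): name is "scene" or "top"; returns a dict with "img" (480x640x3 uint8, red, green, blue), "range_z" (480x640 float32, m along the optical axis (not along the pixel's ray), 0 where there is no reading), "intrinsics" (3x3 intrinsics, pixels), "R" (3x3) and "t" (3): a world point X has camera coordinates R X + t. Camera axes: x right, y down, z forward; pixel columns grow to the right and rows downward; lengths in m; the calibration is good to about 2 mm. A picture is of the moment at which its call begins.
- robot.finish_job(): hands the job in, once; it reports no verdict.
The state is a dict: "t": time; "joint_positions": joint angles; "dq": joint speeds; "joint_torque": joint torques, N m; "position": TCP position; "tcp_rot": TCP orientation; "force": force on the tool from outside, world axes, zero at the start; "torque": the same for the moment, N m; "gripper_width": finger opening in m.
Only numpy, scipy, OpenCV 4.12 (cv2) and the standard library are available. Lean on these libraries where they do the work, as an engineer would, in place of code of your own. Each camera call takes 0.05 s, during which the arm holds its last target. There are 200 camera calls.

### The job

Lift the tall sample bottle with the ball-shaped stopper straight up out of its well in the wooden block, keep it upright, and stand it on the round cork coaster with its whole foot on the cork, setting it down rather than dropping it. Leave the two flat-stoppered bottles in their wells.

Things in the scene. Friction and masses are not known exactly. Their poses are not given: they have to be found in the camera images.
- ball_bottle: the bottle to lift: upright amber glass cylinder 32 mm wide, 98 mm tall, topped by a short neck and a wooden ball stopper 22 mm wide; 125 mm tall in all, about 0.15 kg. Origin: centre of its underside, z up its axis. It stands in one of three wells in a row in a fixed wooden block, its underside 12 mm above the table; 38 mm of the glass cylinder and the stopper stand above the board.
- flat_a: bystander bottle in another well: the same glass, 32 mm wide, with a flat round wooden stopper 30 mm wide; 92 mm tall in all, 32 mm of it above the board. Origin: centre of its underside. The wells are 35 mm wide, 60 mm deep and 90 mm apart in a straight row; the board's top is 72 mm above the table. Block place, yaw and which bottle is in which well vary.
- flat_b: second bystander bottle, identical to flat_a, in the remaining well; the line from flat_a to flat_b is the direction of the row. A rim wall round the board rises to 92 mm above the table; its inner faces are 66 mm from the row line on both sides and 71 mm beyond the outer wells' centres.
- coaster: round cork coaster fixed on the table, 100 mm in diameter and 8 mm thick; origin: centre of its underside, on the table. A square cork trivet farther away is not it.
There are look-alikes about, which are no part of the job. Leave any black or pink look-alike of the coaster alone.

How it is judged:
On the way:
1. the ball-stoppered bottle has been lifted upright out of its well (height (world z) of ball_bottle above 0.085 m and angle between ball_bottle's own z axis and vertical below 0.35 rad), for 0.1 s.
At the end, for the whole second after the job is handed in: the ball-stoppered bottle stands upright (within 10 degrees) and at rest on the coaster, its axis within 36 mm of the coaster's centre, and both flat-stoppered bottles are still in their wells (moved less than 20 mm) (horizontal distance between ball_bottle and coaster below 0.036 m and angle between ball_bottle's own z axis and vertical below 0.17 rad and z of ball_bottle in the frame of coaster between 0.004 and 0.012 m and linear speed of ball_bottle below 0.02 m/s and distance of each of flat_a, flat_b from where it was at the start of the episode below 0.02 m); the robot touches nothing.
It fails at once if the ball-stoppered bottle is tipped over by more than 45 degrees (angle between ball_bottle's own z axis and vertical above 0.785 rad).
It fails at once if the bottle is let go more than 20 mm above the coaster (horizontal distance between ball_bottle and coaster below 0.06 m and z of ball_bottle in the frame of coaster above 0.028 m and contact force between the fingers and ball_bottle below 0.01 N).
It fails at once if a flat-stoppered bottle is pulled up or moved by 20 mm or more (distance of any of flat_a, flat_b from where it was at the start of the episode above 0.02 m).
It also fails if it takes over 42 s, if anything falls off the work surface, if the arm or the gripper's body presses on something with over 40 N, if the wrist force passes 120 N, or if a joint passes its speed limit or range.

## Working session

There is one attempt and no reset: what is moved stays moved. The work goes in short steps, Python scripts to look and compute and a shell command to move; the robot and the scene stay as the last step left them, time stands still between calls to the robot, and variables do not carry over. Pictures are saved under pics/ and viewed, about 8 in all and at most 12, crops included, and the job is handed in when it is done.

```bash
mkdir -p pics; cat > h.py <<'E'
import numpy as np, cv2
from workcell import robot
def cloud(c):
    K,R,t=[np.array(c[k]) for k in("intrinsics","R","t")]
    v,u=np.mgrid[:480,:640]; z=c["range_z"]
    P=np.stack([(u-K[0,2])*z/K[0,0],(v-K[1,2])*z/K[1,1],z],-1)
    W=(P-t)@R; W[z==0]=np.nan
    return W
def ray(c,u,v,h):
    K,R,t=[np.array(c[k]) for k in("intrinsics","R","t")]
    d=R.T@np.linalg.inv(K)@np.array([u,v,1.]); o=-R.T@t
    return o+d*(h-o[2])/d[2]
E
python3 - <<'E'
from h import *
for n in("scene","top"):
    c=robot.read_camera(n); np.savez("c_"+n,**c)
    cv2.imwrite(f"pics/{n}1.png",c["img"][:,:,::-1]); print(n,-np.array(c["R"]).T@c["t"])
o=robot.get_obs();print(o["t"],o["position"],o["tcp_rot"],o["force"],o["gripper_width"])
E
```

```text
scene [1.01667318 0.10913362 0.85938473]
top [ 0.38049421 -0.09947945  1.18657034]
0.1 [0.20900183 0.61456277 0.22997642] [ 0.57420395 -0.41226618  0.57554223  0.41119041] [-0.08778936  0.6563489  -0.14042599] 0.08517200502720804
```

View pics/scene1.png

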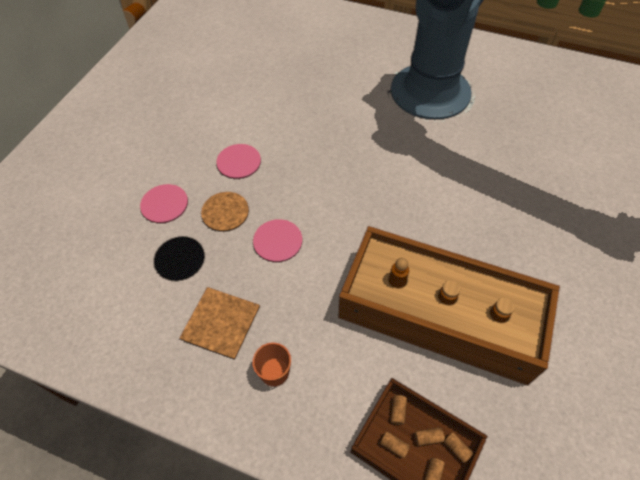

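View pics/top1.png

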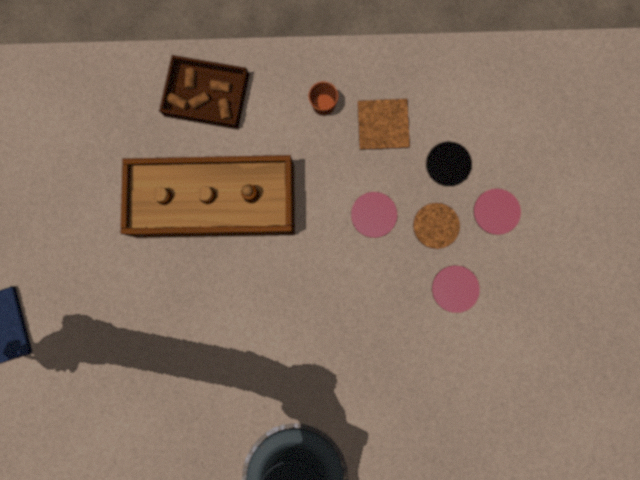

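The scene picture shows the ball bottle at about (400,272), with the flats at (450,293) and (502,309), and the cork coaster at (225,211) among pink and black look-alikes. The top view has the ball bottle at (250,192), the flats at (207,195) and (163,196), and the coaster at (437,226).

```bash
python3 - <<'E'
from h import *
from scipy.spatial.transform import Rotation as Ro
c=dict(np.load("c_top.npz")); W=cloud(c); s=dict(np.load("c_scene.npz")); S=cloud(s)
for n,(cc,WW,pts) in {"top":(c,W,[(250,192),(207,195),(163,196),(437,226)]),"scene":(s,S,[(400,272),(450,293),(502,309),(225,211)])}.items():
    for (u,v) in pts[:3]:
        a=WW[v-22:v+23,u-22:u+23].reshape(-1,3); top=np.nanmax(a[:,2])
        q=a[a[:,2]>(0.080)]; q=q[np.linalg.norm(q[:,:2]-WW[v,u,:2],axis=1)<.03]; 
        hi=q[q[:,2]>top-.006]
        print(n,"top z",top.round(4),"hi mean",hi.mean(0).round(4),len(hi),"mid",((np.nanmin(q,0)+np.nanmax(q,0))/2).round(4),np.ptp(q,axis=0).round(3))
    hsv=cv2.cvtColor(cc["img"],cv2.COLOR_RGB2HSV)
    m=((hsv[...,1]>110)&(hsv[...,2]>60)).astype(np.uint8)
    u,v=pts[3]; k,lab,st,cen=cv2.connectedComponentsWithStats(m)
    l=lab[v-3:v+4,u-3:u+4].max()
    cs,_=cv2.findContours((lab==l).astype(np.uint8),0,2); e=cv2.fitEllipse(cv2.convexHull(max(cs,key=cv2.contourArea)))
    P=np.array([ray(cc,x,y,.008) for x,y in max(cs,key=cv2.contourArea)[:,0]]);(x,y),r=cv2.minEnclosingCircle(P[:,:2].astype(np.float32))
    print("coaster",e,ray(cc,*e[0],.008).round(4),x,y,r,WW[v,u])
    # board wall
    g=WW.reshape(-1,3); g=g[(abs(g[:,2]-.092)<.006)&(g[:,0]>.4)&(g[:,0]<.75)&(g[:,1]>-.2)]
    g=g[g[:,1]<.5]; print("rim",len(g),cv2.minAreaRect(g[:,:2].astype(np.float32)))
o=robot.get_obs(); R=Ro.from_quat(np.roll(o["tcp_rot"],-1)).as_matrix(); print(R.round(3))
E
```

```text
top top z 0.1414 hi mean [0.5785 0.0808 0.1372] 27 mid [0.5779 0.0791 0.1109] [0.031 0.03  0.061]
top top z 0.1093 hi mean [0.5785 0.1701 0.1052] 99 mid [0.5775 0.1687 0.0947] [0.031 0.03  0.029]
top top z 0.11 hi mean [0.5785 0.259  0.1056] 99 mid [0.5779 0.2591 0.0954] [0.031 0.031 0.029]
coaster ((436.201171875, 225.29629516601562), (45.29157638549805, 46.26190948486328), 107.7625503540039) [ 0.5163 -0.3069  0.008 ] 0.5168229341506958 -0.3067004978656769 0.049298424273729324 [ 0.51496293 -0.30891111  0.00594388]
rim 2979 ((0.5787396430969238, 0.17081284523010254), (0.1571798324584961, 0.3470710217952728), 0.041894715279340744)
scene top z 0.1384 hi mean [0.5815 0.0781 0.1354] 71 mid [0.5852 0.0776 0.1098] [0.025 0.031 0.057]
scene top z 0.1081 hi mean [0.5817 0.1677 0.1043] 219 mid [0.582  0.1674 0.0942] [0.031 0.031 0.028]
scene top z 0.1085 hi mean [0.5815 0.2573 0.1046] 226 mid [0.5819 0.2572 0.0943] [0.031 0.031 0.028]
coaster ((224.49118041992188, 211.03443908691406), (38.28468322753906, 47.237693786621094), 76.0677490234375) [ 0.5209 -0.3071  0.008 ] 0.5196047425270081 -0.30743607878685 0.05018864944577217 [ 0.52158119 -0.30520493  0.00996755]
rim 4484 ((0.5809276700019836, 0.16772522032260895), (0.1592572182416916, 0.3464350998401642), 0.2391585409641266)
[[-0.001 -0.947  0.322]
 [-0.002  0.322  0.947]
 [-1.    -0.    -0.002]]
```

```bash
python3 -m crank '0.015 -0.02 0.01 0.02 0.06; 0.04 -0.055 0.02 0.06 0.06; 0.07 -0.1 0.02 0.1 0.06; 0.1 -0.145 0.02 0.14 0.06; 0.13 -0.19 0.02 0.18 0.06; 0.16 -0.235 0.02 0.22 0.06; 0.19 -0.28 0.02 0.26 0.06; 0.22 -0.325 0.02 0.3 0.06; 0.25 -0.37 0.02 0.328 0.06; 0.28 -0.415 0.02 0.328 0.06; 0.31 -0.455 0.02 0.328 0.06; 0.335 -0.49 0.02 0.328 0.06; 0.355 -0.515 0.02 0.328 0.06; 0.366 -0.53 0.02 0.328 0.06; 0.371 -0.535 0.02 0.328 0.06; 0.371 -0.535 0.02 0.328 0.06; 0.371 -0.535 0.02 0.328 0.06'; python3 - <<'E'
from h import *
from scipy.spatial.transform import Rotation as Ro
o=robot.get_obs(); print(Ro.from_quat(np.roll(o["tcp_rot"],-1)).as_matrix().round(4))
E
```

```text
t: 2.22
position: [0.5795, 0.0823, 0.2511]
tcp_rot: [0.499, -0.5, 0.499, 0.501]
force: [-1.1, -0.0, -1.0]
gripper_width: 0.0598
[[-8.0e-04 -1.0e+00 -2.9e-03]
 [ 8.0e-04 -2.9e-03  1.0e+00]
 [-1.0e+00  8.0e-04  8.0e-04]]
```

```bash
python3 -m crank '0 -0.002 -0.01 0 0.06; 0 -0.002 -0.03 0 0.06; 0 -0.002 -0.05 0 0.06; 0 -0.002 -0.07 0 0.06; 0 -0.002 -0.085 0 0.06; 0 -0.002 -0.09 0 0.06; 0 -0.002 -0.09 0 0.06; 0 -0.002 -0.09 0 0.06'; python3 - <<'E'
from h import *
for n in("scene","top"):
    c=robot.read_camera(n); cv2.imwrite(f"pics/{n}2.png",cv2.resize(c["img"][180:360,300:580,::-1] if n=="scene" else c["img"][130:270,100:320,::-1],None,fx=2.8,fy=2.8))
E
```

```text
t: 3.22
position: [0.581, 0.0785, 0.1621]
tcp_rot: [0.5, -0.5, 0.499, 0.5]
force: [-0.0, -0.5, -0.5]
gripper_width: 0.0602
```

View pics/scene2.png

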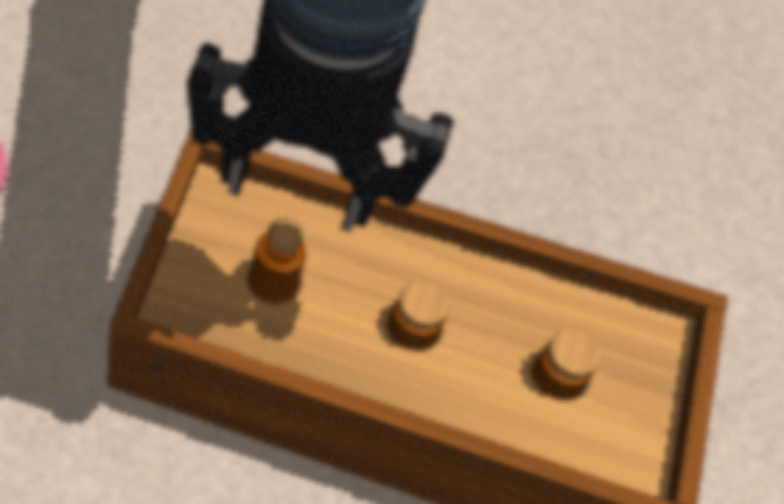

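The crop shows the fingers straddling the ball bottle's line, with the stopper at crop (283,238) and the tips at (235,180) and (352,215). The jaws look centred on the row axis, so I'm going down.

```bash
python3 -m crank '0 0.001 -0.01 0 0.06; 0 0.001 -0.025 0 0.06; 0 0.001 -0.04 0 0.06; 0 0.001 -0.055 0 0.06; 0 0.001 -0.068 0 0.06; 0 0.001 -0.076 0 0.06; 0 0.001 -0.081 0 0.06; 0 0.001 -0.082 0 0.06; 0 0.001 -0.082 0 0.06'
```

```text
t: 4.45
position: [0.5807, 0.0795, 0.0797]
tcp_rot: [-0.5, 0.5, -0.5, -0.5]
force: [0.9, -0.8, 0.4]
gripper_width: 0.0601
```

```bash
python3 -m crank '0 0 0 0 0.05; 0 0 0 0 0.044; 0 0 0 0 0.038; 0 0 0 0 0.034; 0 0 0 0 0.03; 0 0 0 0 0.02; 0 0 0 0 0.01; 0 0 0 0 0.01; 0 0 0 0 0.01'
```

```text
t: 5.58
position: [0.5804, 0.0793, 0.0795]
tcp_rot: [-0.5, 0.5, -0.5, -0.5]
force: [-1.3, -1.4, 4.6]
gripper_width: 0.0306
```

```bash
python3 -m crank '0 0 0.003 0 0.01; 0 0 0.008 0 0.01; 0 0 0.014 0 0.01; 0 0 0.02 0 0.01; 0 0 0.026 0 0.01; 0 0 0.03 0 0.01; 0 0 0.03 0 0.01'; python3 - <<'E'
from h import *
c=robot.read_camera("scene"); cv2.imwrite("pics/scene3.png",cv2.resize(c["img"][180:360,300:580,::-1],None,fx=2.8,fy=2.8))
E
```

```text
t: 6.45
position: [0.5806, 0.0794, 0.1098]
tcp_rot: [0.5, -0.5, 0.5, 0.5]
force: [0.6, 0.5, -2.1]
gripper_width: 0.0305
```

View pics/scene3.png

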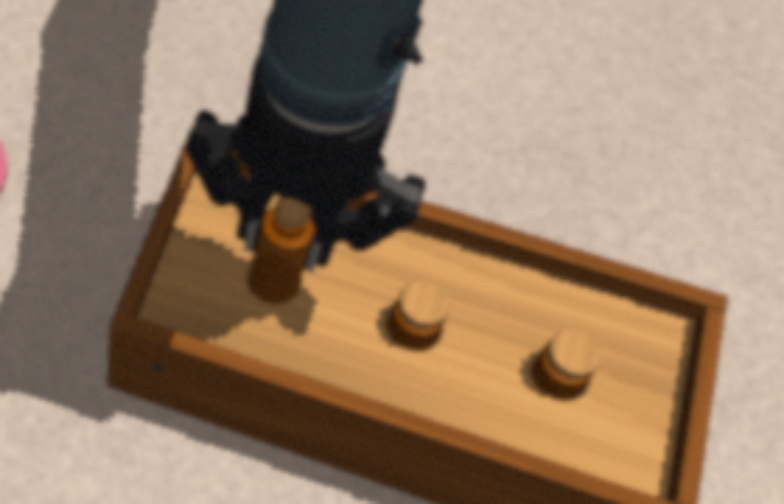

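The bottle is rising upright with the fingers: its top is at crop (290,212) and more glass shows above the board. I'm continuing straight up past the rim.

```bash
python3 -m crank '0 0 0.005 0 0.01; 0 0 0.013 0 0.01; 0 0 0.023 0 0.01; 0 0 0.034 0 0.01; 0 0 0.045 0 0.01; 0 0 0.056 0 0.01; 0 0 0.067 0 0.01; 0 0 0.078 0 0.01; 0 0 0.088 0 0.01; 0 0 0.096 0 0.01; 0 0 0.1 0 0.01; 0 0 0.1 0 0.01; 0 0 0.1 0 0.01'; python3 - <<'E'
from h import *
c=robot.read_camera("scene"); np.savez("c_s4",**c); cv2.imwrite("pics/scene4.png",cv2.resize(c["img"][140:320,300:580,::-1],None,fx=2.8,fy=2.8))
E
```

```text
t: 8.12
position: [0.5799, 0.0794, 0.2088]
tcp_rot: [0.5, -0.5, 0.5, 0.5]
force: [-1.0, 0.6, -2.1]
gripper_width: 0.0307
```

View pics/scene4.png

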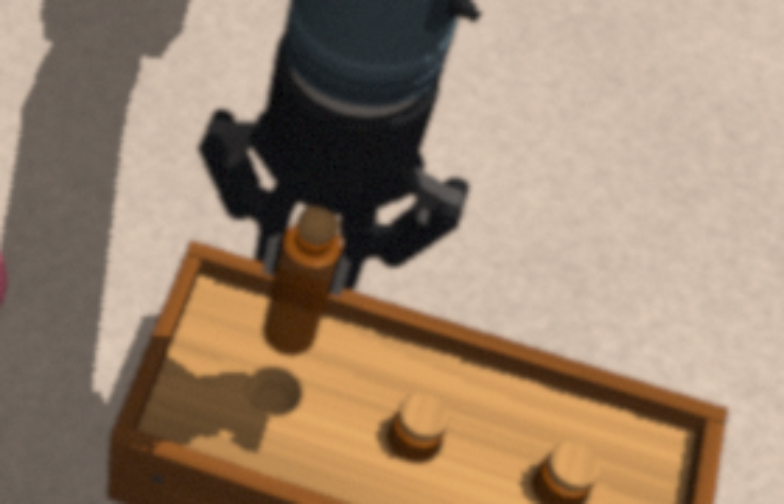

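The bottle is clear of the block and upright, with the empty well at crop (273,390). Before carrying it I'll check for slip and tilt from the depth.

```bash
cat > tilt.py <<'E'
from h import *
def bottle(c,x,y,zlo):
    W=cloud(c).reshape(-1,3); hsv=cv2.cvtColor(c["img"],cv2.COLOR_RGB2HSV).reshape(-1,3)
    m=(np.hypot(W[:,0]-x,W[:,1]-y)<.035)&(W[:,2]>zlo)&(hsv[:,1]>90)&(hsv[:,2]>35)
    q=W[m]; print("n",len(q),"z",np.percentile(q[:,2],[0,1,99,100]).round(4))
    lo,hi=q[:,2].min(),q[:,2].max()
    for a in np.arange(lo,hi,.015):
        b=q[(q[:,2]>=a)&(q[:,2]<a+.015)]
        if len(b)>5: print(a.round(3),len(b),"front x",np.percentile(b[:,0],95).round(4),"y mid",((b[:,1].min()+b[:,1].max())/2).round(4),"w",np.ptp(b[:,1]).round(3))
E
python3 - <<'E'
from tilt import *
bottle(dict(np.load("c_s4.npz")),.58,.0794,.1)
E
python3 -m crank '-0.001 -0.006 0 0 0.01; -0.003 -0.018 0 0 0.01; -0.006 -0.036 0 0 0.01; -0.01 -0.06 0 0 0.01; -0.014 -0.086 0 0 0.01; -0.018 -0.113 0 0 0.01; -0.022 -0.14 0 0 0.01; -0.027 -0.168 0 0 0.01; -0.031 -0.196 0 0 0.01; -0.036 -0.224 0 0 0.01; -0.04 -0.252 0 0 0.01; -0.045 -0.28 0 0 0.01; -0.049 -0.306 0 0 0.01; -0.053 -0.33 0 0 0.01; -0.056 -0.35 0 0 0.01; -0.058 -0.366 0 0 0.01; -0.06 -0.378 0 0 0.01; -0.0615 -0.385 0 0 0.01; -0.0615 -0.3865 0 0 0.01; -0.0615 -0.3865 0 0 0.01'
python3 - <<'E'
from tilt import *
c=robot.read_camera("scene"); bottle(c,.5185,-.307,.03)
cv2.imwrite("pics/scene5.png",cv2.resize(c["img"][60:280,120:400,::-1],None,fx=2.7,fy=2.7))
E
```

```text
n 1046 z [0.1422 0.1457 0.2826 0.2874]
0.142 78 front x 0.5958 y mid 0.0778 w 0.031
0.157 100 front x 0.5964 y mid 0.0777 w 0.031
0.172 99 front x 0.5963 y mid 0.078 w 0.031
0.187 97 front x 0.5966 y mid 0.0779 w 0.031
0.202 121 front x 0.5966 y mid 0.077 w 0.051
0.217 123 front x 0.5961 y mid 0.0783 w 0.054
0.232 233 front x 0.5955 y mid 0.0787 w 0.032
0.247 98 front x 0.5912 y mid 0.0795 w 0.033
0.262 84 front x 0.5924 y mid 0.0831 w 0.025
0.277 13 front x 0.5971 y mid 0.0823 w 0.016
t: 10.68
position: [0.5191, -0.3063, 0.2092]
tcp_rot: [0.5, -0.5, 0.5, 0.5]
force: [0.3, 0.5, -2.4]
gripper_width: 0.0306
n 745 z [0.1429 0.146  0.3888 0.48  ]
0.143 80 front x 0.5358 y mid -0.3017 w 0.022
0.158 92 front x 0.5358 y mid -0.3018 w 0.021
0.173 94 front x 0.5359 y mid -0.3019 w 0.023
0.188 94 front x 0.5356 y mid -0.3019 w 0.021
0.203 68 front x 0.5358 y mid -0.3005 w 0.026
0.218 74 front x 0.5361 y mid -0.3025 w 0.025
0.233 131 front x 0.535 y mid -0.3078 w 0.034
0.248 69 front x 0.5314 y mid -0.3066 w 0.039
0.263 28 front x 0.5366 y mid -0.3008 w 0.025
0.278 7 front x 0.537 y mid -0.2937 w 0.003
0.473 6 front x 0.547 y mid -0.3293 w 0.005
```

View pics/scene5.png

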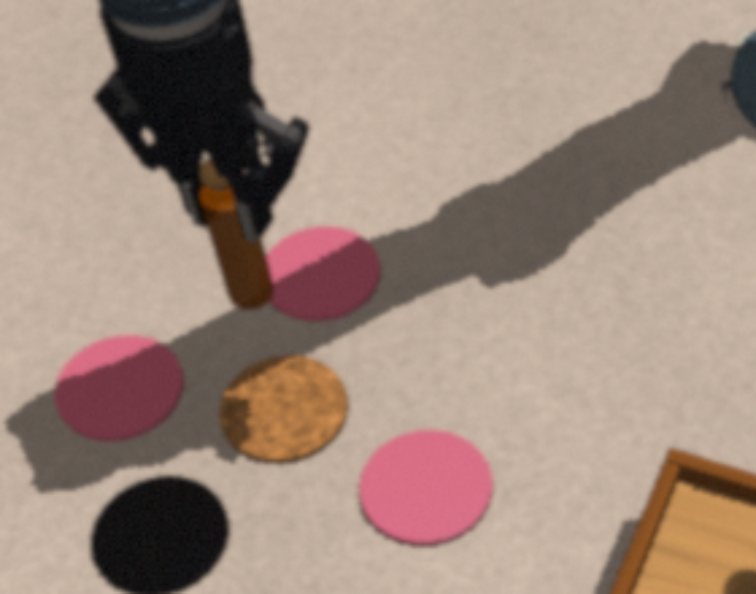

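The bottle hangs upright in line with the coaster. Its foot is at crop (253,300), at z of about 0.142 m, and the coaster is at (284,408). I'm lowering it, slowly at the end.

```bash
python3 -m crank '0 0 -0.006 0 0.01; 0 0 -0.016 0 0.01; 0 0 -0.028 0 0.01; 0 0 -0.04 0 0.01; 0 0 -0.052 0 0.01; 0 0 -0.064 0 0.01; 0 0 -0.076 0 0.01; 0 0 -0.088 0 0.01; 0 0 -0.1 0 0.01; 0 0 -0.11 0 0.01; 0 0 -0.118 0 0.01; 0 0 -0.122 0 0.01; 0 0 -0.124 0 0.01; 0 0 -0.125 0 0.01; 0 0 -0.125 0 0.01; 0 0 -0.125 0 0.01'
python3 - <<'E'
from tilt import *
c=robot.read_camera("scene"); bottle(c,.5185,-.307,.013)
cv2.imwrite("pics/scene6.png",cv2.resize(c["img"][100:260,130:330,::-1],None,fx=3.5,fy=3.5))
E
```

```text
t: 12.72
position: [0.519, -0.3072, 0.0846]
tcp_rot: [-0.5, 0.5, -0.5, -0.5]
force: [0.2, 0.1, -3.1]
gripper_width: 0.0304
n 572 z [0.0165 0.0202 0.1566 0.2822]
0.017 61 front x 0.5353 y mid -0.3067 w 0.028
0.032 67 front x 0.5351 y mid -0.3056 w 0.028
0.047 72 front x 0.5353 y mid -0.3059 w 0.028
0.062 73 front x 0.5359 y mid -0.3058 w 0.028
0.077 55 front x 0.5359 y mid -0.3013 w 0.028
0.092 53 front x 0.5354 y mid -0.3 w 0.039
0.107 93 front x 0.5351 y mid -0.3083 w 0.033
0.122 55 front x 0.5315 y mid -0.3018 w 0.029
0.137 32 front x 0.5321 y mid -0.2979 w 0.037
0.152 10 front x 0.5368 y mid -0.2906 w 0.015
```

View pics/scene6.png

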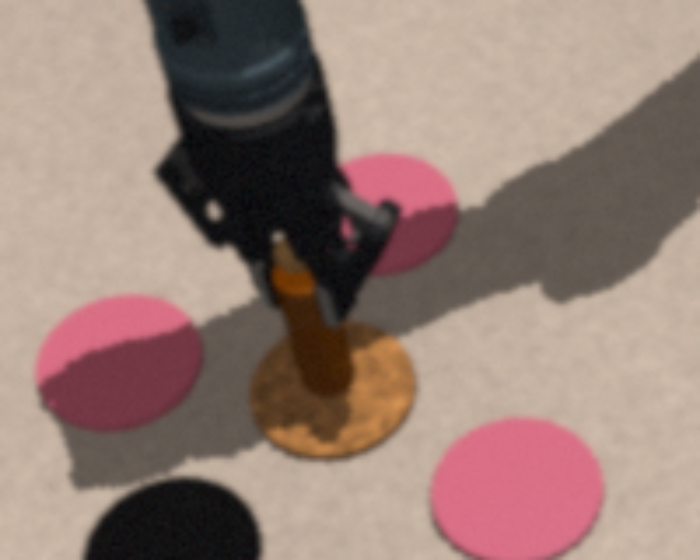

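The bottle is over the coaster, about 8–9 mm up, with its foot at crop (327,385) near the centre. I'll feel for contact.

```bash
python3 -m crank '0 0 -0.003 0 0.01; 0 0 -0.005 0 0.01; 0 0 -0.007 0 0.01; 0 0 -0.007 0 0.01; 0 0 -0.007 0 0.01'; python3 -m crank '0 0 -0.001 0 0.01; 0 0 -0.001 0 0.01'; python3 -m crank '0 0 -0.001 0 0.01; 0 0 -0.001 0 0.01'
```

```text
t: 13.4
position: [0.5188, -0.3071, 0.0773]
tcp_rot: [0.5, -0.5, 0.5, 0.5]
force: [-1.1, 0.2, -2.4]
gripper_width: 0.0303
t: 13.65
position: [0.5187, -0.3071, 0.0762]
tcp_rot: [0.5, -0.5, 0.5, 0.5]
force: [-0.2, 0.2, -2.3]
gripper_width: 0.0304
t: 13.9
position: [0.5189, -0.3072, 0.0756]
tcp_rot: [-0.5, 0.5, -0.5, -0.5]
force: [-0.7, -0.4, 0.1]
gripper_width: 0.0304
```

Contact is starting: Fz went from -2.4 N to about 0, at the predicted height. I'll press a touch more.

```bash
python3 -m crank '0 0 -0.0005 0 0.01; 0 0 -0.0005 0 0.01'
```

```text
t: 14.15
position: [0.5191, -0.3072, 0.0755]
tcp_rot: [-0.5, 0.5, -0.5, -0.5]
force: [-1.6, 0.9, 4.8]
gripper_width: 0.0306
```

```bash
python3 -m crank '0 0 0 0 0.031; 0 0 0 0 0.033; 0 0 0 0 0.036; 0 0 0 0 0.042; 0 0 0 0 0.05; 0 0 0 0 0.06; 0 0 0 0 0.065; 0 0 0 0 0.065'
```

```text
t: 15.15
position: [0.5188, -0.3071, 0.0748]
tcp_rot: [-0.5, 0.5, -0.5, -0.5]
force: [-0.8, 0.1, -0.7]
gripper_width: 0.0649
```

```bash
python3 -m crank '0 0 0.005 0 0.065; 0 0 0.015 0 0.065; 0 0 0.03 0 0.065; 0 0 0.05 0 0.065; 0 0 0.075 0 0.065; 0 0 0.1 0 0.065; 0 0 0.13 0 0.065; 0 0 0.15 0 0.065; -0.02 0.03 0.16 0 0.065; -0.04 0.07 0.16 0 0.065; -0.06 0.12 0.16 0 0.065; -0.07 0.16 0.16 0 0.065; -0.075 0.18 0.16 0 0.065; -0.075 0.18 0.16 0 0.065; -0.075 0.18 0.16 0 0.065'
python3 - <<'E'
from tilt import *
c=robot.read_camera("scene"); bottle(c,.519,-.307,.013)
cv2.imwrite("pics/scene7.png",c["img"][:,:,::-1])
t=robot.read_camera("top"); W=cloud(t).reshape(-1,3)
q=W[(np.hypot(W[:,0]-.519,W[:,1]+.307)<.04)&(W[:,2]>.03)]; print("top view n",len(q)); 
if len(q): print(q.max(0),q.min(0))
for x,y in((.58,.1695),(.58,.259)):
  for n,cc in(("scene",c),("top",t)):
    W=cloud(cc).reshape(-1,3); h=W[(np.hypot(W[:,0]-x,W[:,1]-y)<.04)&(W[:,2]>.1)&(W[:,2]<.115)]; print(n,h.mean(0).round(4) if len(h) else None)
E
```

```text
t: 17.02
position: [0.444, -0.1284, 0.2353]
tcp_rot: [0.5, -0.5, 0.5, 0.499]
force: [1.2, -0.3, 0.5]
gripper_width: 0.0649
n 645 z [0.0131 0.0151 0.1324 0.1331]
0.013 66 front x 0.5363 y mid -0.3055 w 0.026
0.028 73 front x 0.5358 y mid -0.3059 w 0.028
0.043 71 front x 0.5362 y mid -0.3068 w 0.029
0.058 75 front x 0.5357 y mid -0.3056 w 0.03
0.073 78 front x 0.5359 y mid -0.304 w 0.023
0.088 72 front x 0.5355 y mid -0.3033 w 0.022
0.103 117 front x 0.5346 y mid -0.3074 w 0.029
0.118 92 front x 0.5304 y mid -0.3066 w 0.017
top view n 310
[ 0.5312444  -0.2899043   0.13603717] [ 0.50143272 -0.32166007  0.03056838]
scene [0.5819 0.1674 0.1042]
top [0.5779 0.1694 0.1042]
scene [0.582  0.2572 0.1043]
top [0.5781 0.2597 0.104 ]
```

View pics/scene7.png

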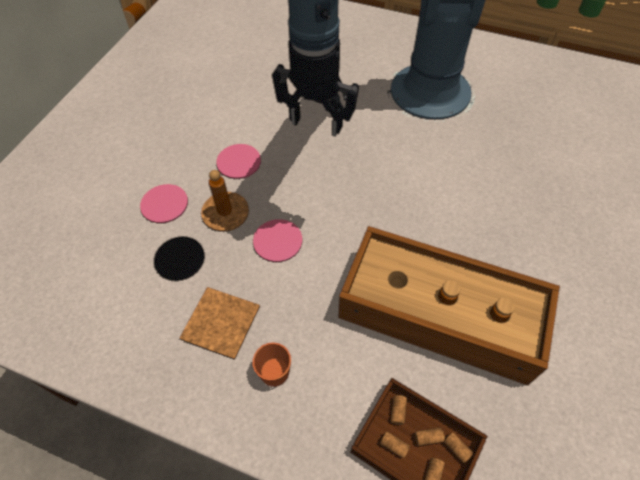

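The bottle stands upright on the cork coaster with its foot at (222,210). Both flats are in their wells at (450,293) and (502,309), and the arm is clear.

```bash
python3 -c "
from workcell import robot; print(robot.finish_job())"
```

```text
the job is handed in; nothing more can be done
None
```

The ball-stoppered bottle is standing upright on the cork coaster, and the job is handed in at about 17 s. I gripped it by the glass and lifted it straight out of its well. I lowered it until the wrist force showed contact, at the predicted height, and only then opened the fingers.

Last checks, all from the images after the arm had moved clear:
- **Bottle position:** the axis is at about (0.518, -0.306), within a few mm of the coaster centre, which I measured at (0.5185, -0.307).
- **Upright:** the front of the glass reads the same to within 1 mm over its height. The top is at about 0.133–0.136 m, which fits a 125 mm bottle on 8 mm of cork.
- **Flat-stoppered bottles:** both are still in their wells. Each camera puts them within about 1 mm of where it first saw them.
- **Robot:** it is well clear and touches nothing; the last wrist reading was about 1 N, which is noise level.

The two cameras disagreed by 2–4 mm, mostly in x, so I used the average. No check failed. The final hand-in gave no verdict.

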